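# Feed one blank test tile and slide it up to the stop

### The job

Feed one blank test tile for glazing: with the fingers, press the feeder's plunger all the way in once so that the bottom tile comes out under the gate, and let the plunger spring back. Then push that tile along the guide rail until it lies square against the stop block, keeping it flat on the board. Pick nothing up, leave the other tiles in the magazine, leave the jar, the beaker and the brush where they are, and finish clear of everything.

Things in the scene. Friction and masses are not known exactly. Their poses are not given: they have to be found in the camera images.
- feeder: Fixed tile feeder: L-shaped white-faced board, 15 mm thick. Origin on the bench; own axes x, y, z (up), turned up to 0.3 rad from the world's. The leg along y spans x -105..-5, y -143..115 mm; the leg along x (the lane) x -105..125, y 40..115 mm. Guide block of the plunger: 46 mm wide at x -55, y -125..-107, top 57 mm above the bench. A rail borders only the lane's +y side.
- magazine (a point): Point on the board under the middle of the magazine: four upright aluminium corner angles, 58 mm square outside (gate bar on the exit side to 32 mm from the middle), top 61 mm above the bench, holding a stack of four tiles. The plunger drives the bottom tile in the feeder's +y through a one-tile gap under the gate. Axes as the feeder's.
- fed (a point): Point on the board in the lane, 70 mm in the feeder's +y from the magazine's middle, where the middle of the fed tile comes to lie after a full press, clear of the magazine and about 3 mm short of the rail. From here the tile is pushed in the feeder's +x, by its edge that faces -x, along the rail to the stop. That side is open.
- rail (a point): Point on the inner face of the guide rail, on the board, beside point fed (28 mm from it in the feeder's +y). The rail is a dark steel bar 8 mm high and 10 mm wide that runs straight along the feeder's x over the whole lane.
- plunger_face (a point): Centre of the flat end face of the plunger's round black knob (34 mm diameter, 14 mm thick, on a 10 mm rod with a spring), 40 mm above the bench. It looks to the feeder's -y and is pressed in +y. At rest it is at x -55, y -213 mm in the feeder's frame, beyond the board's edge, with free bench behind it; fully in, 72 mm farther along +y.
- plunger (a joint): Travel of the plunger in m: 0 at rest, 0.072 fully in (hard stop). The spring takes about 3 N at first and 8 N fully in, the sliding tiles 1 to 4 N more; it returns by itself when let go. A press short of about 60 mm leaves the tile caught under the gate; a second press feeds another tile.
- tile0_center (a point): Centre of the bottom tile of the stack, the one to be fed: a square blank of fired red clay, 50 x 50 x 10 mm, about 47 g; its axes start parallel to the feeder's. Lying on the board its centre is 20 mm above the bench.
- tile1_center (a point): Centre of the next tile of the stack, the same in size; it drops 10 mm to the board when the plunger goes back, and stays in the magazine.
- tile3_center (a point): Centre of the top tile of the stack, the same in size; it starts 50 mm above the bench, ends 10 mm lower and stays in the magazine.
- stop: Dark steel stop block fixed on the lane, 18 mm (x) by 50 mm (y), 16 mm high, with a clamping arm and black thumb-screw over the rail (top 30 mm above the board). Origin at the centre of its underside, on the board; axes as the feeder's. It is at y 70 mm and x 50 to 100 mm (varies) in the feeder's frame. The tile's place is against its -x face, tile centre 34 mm in -x from here.
- stop_face (a point): Middle of the stop block's face that the tile comes up against, 5 mm above the board; the face looks to the feeder's -x.
- jar: Closed grey glaze jar with a white lid, 66 mm diameter, 75 mm high, standing on the bench near the feeder; origin at the centre of its base. Not to be disturbed.
- beaker: Open pale clay beaker, 72 mm diameter, 85 mm high, standing on the bench near the feeder; origin at the centre of its base. Not to be disturbed.
- brush: Brush, 190 mm long, lying on the bench beyond the feeder's far side; origin at the middle of its underside. Not to be disturbed.
- tile0: The same tile as a body (origin at the centre of its underside, 5 mm below that centre).

How it is judged:
By the outcome, as a careful person would: the job done as asked, in the order asked, and still so for the second after the job is handed in, with the robot touching nothing.
It also fails if it takes over 51 s, if anything falls off the work surface, if the arm or the gripper's body presses on something with over 40 N, if the wrist force passes 120 N, or if a joint passes its speed limit or range.

### The arm

A 6-joint arm with a two-finger parallel gripper is mounted at the origin on the work surface. World frame = base frame: x ahead of the robot, y to its left, z up, the work surface at z = 0. Lengths are in m, angles in rad, forces in N, time in s.
With the tool pointing down it reaches from about 0.325 to 0.775 m from the base axis. Payload 5.5 kg.
Tool frame: the origin (TCP) lies at the very end of the fingers, on their centre line; the grasp point (between the pads) lies 19 mm behind it (r.grip_depth is the distance from the TCP to the grasp point, in m); y points along the fingers, x is the direction in which the jaws open and shut, and the axes are right-handed (so a half turn about y gives the same grasp; the last joint's range is limited). The gripper opens to 88 mm and grips with 3 to 60 N. Pads are 20 mm wide; open, the fingers measure 115 mm over their backs; the gripper's body (75 mm by 178 mm) begins 61 mm behind the grasp point.
Start: joints at [-1.224, 0.091, 1.231, -0, 1.82, -0.057], TCP at [0.236, -0.552, 0.223] pointing down, gripper open.
Joint ranges: [-2.87, 2.87], [-0.86, 2.18], [0.17, 2.46], [-1.51, 4.65], [0.06, 2.69], [-2.65, 2.65]. Speed limits (rad/s): [2.57, 2.57, 3.01, 3.14, 3.14, 3.14].

### API

Orientations are given as [roll, pitch, yaw] about the fixed x, y, z axes, in that order (R = Rz(yaw) Ry(pitch) Rx(roll)).
In Python, from bench import r gives the robot as it stands.
- The arm moves only by the shell command python3 -m pendant 'ROWS'. ROWS is JSON, one flat list of numbers, 7 for each row, row after row: the closure, from 0 (fully open) to 1 (shut), then the shift along the tool's x, y, z in cm, then the turn, a rotation vector about the tool's x, y, z in degrees. A call has 1 to 10 rows; each row is the pose to reach, as a shift and turn from the pose commanded when the call began, along the tool's axes at that moment; what a row does not reach only later rows make up. A row lasts 1/10 s, in which the tool goes at most 50 mm and 8.59 degrees, less where a joint would pass 70% of its speed; a pose out of reach is approached as far as the arm can. A call with a gripper value outside its range is refused whole. The fingers move at their own pace and stop on an object; the grip force is fixed at half the most. Time passes only in rows, so rows that repeat a pose let the fingers close. It gives the time, the measured TCP pose, the force and the opening at its end, in the units of the state.
- r.get_state(): the state, without advancing time (a new reading comes with each control period).
- r.camera(name): name is "scene" or "top" or "wrist"; returns a dict with "img" (400x640x3 uint8, red, green, blue), "range_z" (400x640 float32, m along the optical axis (not along the pixel's ray), 0 where there is no reading), "fx", "fy", "cx", "cy" (pixels), "camera_from_world" (4x4, takes a point from world to camera coordinates); the wrist camera has in their place "T_tool_cam" (4x4, takes a point from camera to tool coordinates, whose origin is the TCP and whose axes are the tool frame's). Camera axes: x right, y down, z forward; pixel columns grow to the right and rows downward; lengths in m; the calibration is good to about 2 mm. A picture is of the moment at which its call begins: read the wrist's pose just before it.
- r.sign_off(): hands the job in, once; it reports no verdict.
The state is a dict: "clock": time; "joint_pos": joint angles; "joint_vel": joint speeds; "joint_efforts": joint torques, N m; "ee_pos": TCP position; "orientation": TCP orientation; "contact_force": force on the tool from outside, world axes, zero at the start; "torque": the same for the moment, N m; "grip_width": finger opening in m.
Only numpy, scipy, OpenCV 4.12 (cv2) and the standard library are available. Lean on these libraries where they do the work, as an engineer would, in place of code of your own. Each camera call takes 0.05 s, during which the arm holds its last target.

## Working session

There is one attempt and no reset: what is moved stays moved. The work goes in short steps, Python scripts to look and compute and a shell command to move; the robot and the scene stay as the last step left them, time stands still between calls to the robot, and variables do not carry over. Pictures are saved under pics/ and viewed, and the job is handed in when it is done.

```bash
mkdir -p pics
python3 - <<'E'
from bench import r
import cv2,pickle
print(r.get_state())
for n in ("scene","top","wrist"):
    d=r.camera(n); cv2.imwrite(f"pics/{n}0.png",d["img"][:,:,::-1]); pickle.dump(d,open(f"/tmp/{n}0.pkl","wb"))
    print(n,d["fx"],d.get("camera_from_world",d.get("T_tool_cam")))
E
```

```text
{'clock': 0.0, 'joint_pos': array([-1.22371119e+00,  9.18560637e-02,  1.23188105e+00, -1.86888032e-05,
        1.81978756e+00, -5.67083234e-02]), 'joint_vel': array([-4.00587750e-04,  2.14014042e-03, -1.92319664e-06, -7.75636476e-04,
        3.19592024e-04, -1.55076396e-04]), 'joint_efforts': array([-1.77771861e-03, -4.46448576e+01, -4.06455374e+01,  6.98234327e-02,
        2.91386020e-02, -1.70122048e-04]), 'ee_pos': array([ 0.23563336, -0.55147411,  0.22151128]), 'orientation': array([-1.57070492,  0.00192993, -1.16700736]), 'contact_force': array([0.09535371, 0.03487114, 0.63448903]), 'torque': array([ 0.00425874, -0.00228277,  0.01001672]), 'grip_width': 0.08787936784824582}
scene 470.96301814956263 [[ 0.68712792  0.72627971  0.01931346 -0.4901464 ]
 [ 0.40907101 -0.36477673 -0.83642026 -0.15899956]
 [-0.60042996  0.58262829 -0.54774825  1.22849741]
 [ 0.          0.          0.          1.        ]]
top 443.43543856322225 [[-0.00388549 -0.99996491 -0.00742179  0.08485588]
 [-0.99631685  0.00450687 -0.08562955  0.62959815]
 [ 0.08565999  0.00706175 -0.9962994   0.92608057]
 [ 0.          0.          0.          1.        ]]
wrist 317.25422485513127 [[ 9.99999027e-01  5.78176008e-04 -1.26985293e-03 -2.79062820e-05]
 [ 1.38327359e-03 -2.91661924e-01  9.56520470e-01 -1.61829669e-01]
 [ 1.82669440e-04 -9.56521295e-01 -2.91662440e-01  8.15758340e-02]
 [ 0.00000000e+00  0.00000000e+00  0.00000000e+00  1.00000000e+00]]
```

View pics/top0.png

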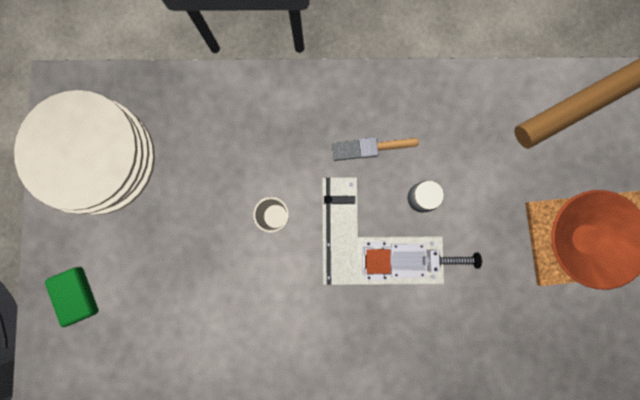

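View pics/scene0.png

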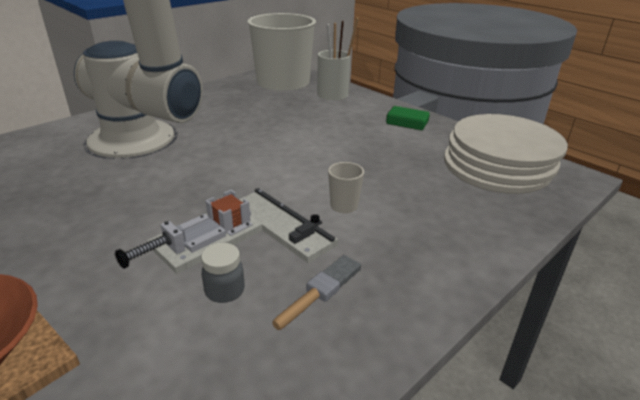

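The top view shows the feeder roughly aligned with the world: rail at column ~328, stop at (340,200), magazine at (379,261), knob at (477,260), jar at (427,195), beaker at (270,214) and brush at (375,147). I'll enlarge the crop.

Run:
```python
import cv2,pickle
d=pickle.load(open("/tmp/top0.pkl","rb"))
im=d["img"][165:300,310:495,::-1]
cv2.imwrite("pics/topc.png",cv2.resize(im,None,fx=4.3,fy=4.3,interpolation=cv2.INTER_CUBIC))
```

```text
(no output)
```

View pics/topc.png

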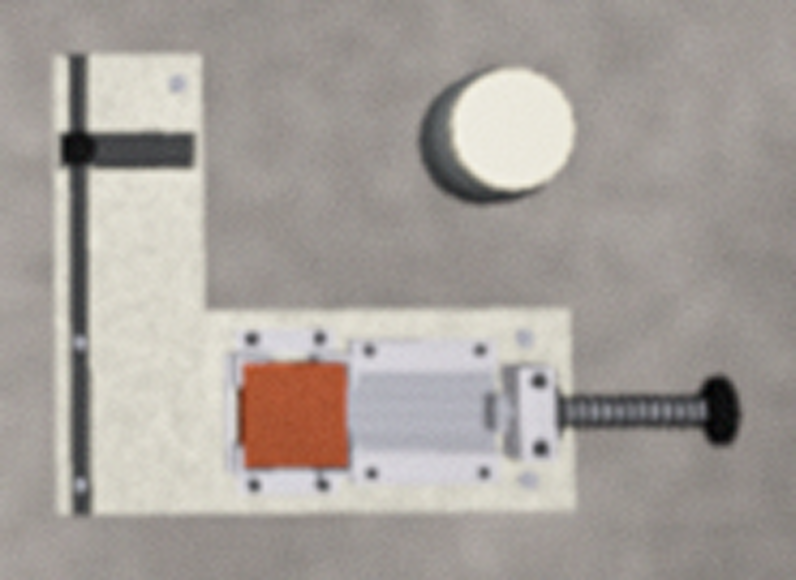

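View pics/wrist0.png

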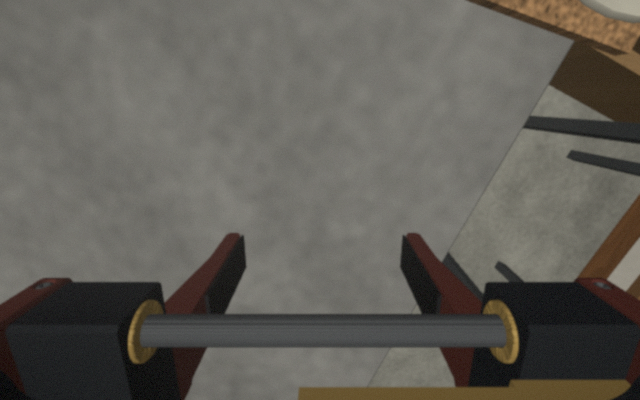

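```bash
cat > h.py <<'E'
import numpy as np,pickle
from scipy.spatial.transform import Rotation as R
def ray(d,u,v,z):
    T=d["camera_from_world"];Rm=T[:3,:3];c=-Rm.T@T[:3,3]
    w=Rm.T@np.array([(u-d["cx"])/d["fx"],(v-d["cy"])/d["fy"],1]);return c+w*(z-c[2])/w[2]
def proj(d,p):
    q=d["camera_from_world"]@np.r_[p,1];return np.array([d["fx"]*q[0]/q[2]+d["cx"],d["fy"]*q[1]/q[2]+d["cy"]])
E
python3 - <<'E'
from h import *
d=pickle.load(open("/tmp/top0.pkl","rb"))
c=lambda u,v:(310+(u+.5)/4.3-.5,165+(v+.5)/4.3-.5)
F=np.array([[-105,115],[125,115],[125,40],[-5,40],[-5,-143],[-105,-143]])/1e3
P=[(55,515),(54,54),(202,54),(206,308),(572,309),(576,513)]
W=np.array([ray(d,*c(*p),.015)[:2] for p in P])
a=F-F.mean(0);b=W-W.mean(0)
th=np.arctan2((a[:,0]*b[:,1]-a[:,1]*b[:,0]).sum(),(a*b).sum())
Rm=np.array([[np.cos(th),-np.sin(th)],[np.sin(th),np.cos(th)]])
t=W.mean(0)-Rm@F.mean(0)
print("yaw",th,"t",t,"res mm",(W-(F@Rm.T+t)).round(4)*1e3, 'scale',np.sqrt((b**2).sum()/(a**2).sum()))
f2w=lambda x,y:Rm@np.array([x,y])/1e3+t
w2f=lambda p:Rm.T@(p[:2]-t)*1e3
print("knob f",w2f(ray(d,*c(721,411),.057)), "knob w",f2w(-55,-213))
print("stop -x face", w2f(ray(d,*c(140,167),.031)),w2f(ray(d,*c(140,133),.031)))
print("tile top", w2f(ray(d,*c(297,416),.055)))
print("jar",ray(d,*c(513,130),.075),w2f(ray(d,*c(513,130),.075)),"beaker",w2f(ray(d,270,213,.085)))
for n,p in dict(mag=(-55,0),fed=(-55,70),knobin=(-55,-141)).items(): print(n,f2w(*p))
# check with scene camera: project
s=pickle.load(open("/tmp/scene0.pkl","rb"))
for x,y,z in [(-55,-213,.04),(125,115,.015),(-5,-143,.015),(125,40,.015)]:
    print((x,y,z),proj(s,np.r_[f2w(x,y),z]))
E
```

```text
yaw -0.00034006937625182486 t [ 0.54708725 -0.03310296] res mm [[-1.   0.8]
 [ 0.2  0.5]
 [-0.1  0.3]
 [ 1.4 -0.4]
 [ 0.2 -0.9]
 [-0.7 -0.2]] scale 1.0039103730362846
knob f [ -53.22683671 -202.5384043 ] knob w [ 0.49201481 -0.24608424]
stop -x face [66.3877475  72.78579964] [83.3557139  72.66039162]
tile top [-55.08782652  -0.58973523]
jar [ 0.62727244 -0.13561937  0.075     ] [  80.22004908 -102.48913641] beaker [ 43.97955788 220.32936098]
mag [ 0.49208725 -0.03308425]
fed [0.49211105 0.03691574]
knobin [ 0.4920393  -0.17408425]
(-55, -213, 0.04) [117.10539681 258.13391083]
(125, 115, 0.015) [336.66519727 237.73500172]
(-5, -143, 0.015) [173.71133808 265.68904118]
(125, 40, 0.015) [306.30904521 255.5608203 ]
```

```bash
cat >> h.py <<'E'
def go(x,y,z,yaw=None):
    from bench import r
    s=r.get_state();Rm=R.from_euler('xyz',s["orientation"])
    tgt=R.from_euler('xyz',[-np.pi/2,0,s["orientation"][2] if yaw is None else yaw])
    print("t",s["clock"],"pos",s["ee_pos"].round(4),"ori",s["orientation"].round(4),"F",s["contact_force"].round(1),"w",round(s["grip_width"],4))
    print("shift cm",(Rm.inv().apply(np.array([x,y,z])-s["ee_pos"])*100).round(2),"turn deg",np.degrees((Rm.inv()*tgt).as_rotvec()).round(2))
E
python3 -c "
from h import *
go(.492,-.29,.20,0)
s=pickle.load(open('/tmp/scene0.pkl','rb'))
import cv2
cv2.imwrite('pics/sc.png',cv2.resize(s['img'][170:290,100:360,::-1],None,fx=3,fy=3,interpolation=cv2.INTER_CUBIC))"
```

```text
t 0.15 pos [ 0.2357 -0.5515  0.2218] ori [-1.5707e+00  1.5000e-03 -1.1669e+00] F [0.4 0.7 0.7] w 0.088
shift cm [-13.97   2.2   33.85] turn deg [-6.000e-02 -6.686e+01 -7.000e-02]
```

View pics/sc.png

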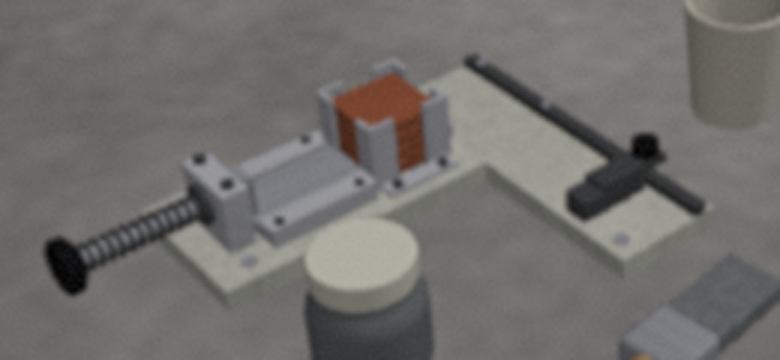

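The scene view confirms the layout; the knob face at (122,259) is a few mm nearer the board than my fit predicts. Moving in beside the knob, high and with the fingers shut.

```bash
python3 -m pendant '[1,-14,2.2,33.9,0,-66.9,0, 1,-14,2.2,33.9,0,-66.9,0, 1,-14,2.2,33.9,0,-66.9,0, 1,-14,2.2,33.9,0,-66.9,0, 1,-14,2.2,33.9,0,-66.9,0, 1,-14,2.2,33.9,0,-66.9,0, 1,-14,2.2,33.9,0,-66.9,0, 1,-14,2.2,33.9,0,-66.9,0, 1,-14,2.2,33.9,0,-66.9,0, 1,-14,2.2,33.9,0,-66.9,0]'; python3 -c "
from h import *
go(.492,-.285,.027,0)"
```

```text
clock: 1.15
ee_pos: [0.4923, -0.2898, 0.2003]
orientation: [-1.571, 0.001, -0.001]
contact_force: [-0.3, -0.1, 0.5]
grip_width: 0.0114
t 1.15 pos [ 0.4923 -0.2898  0.2003] ori [-1.5708e+00  9.0000e-04 -1.1000e-03] F [-0.3 -0.1  0.5] w 0.0114
shift cm [-1.000e-02  1.733e+01  4.800e-01] turn deg [ 0.   -0.06 -0.05]
```

```bash
python3 -m pendant '[1,0,4,0,0,0,0, 1,0,8,0,0,0,0, 1,0,12,0,0,0,0, 1,0,15,0,0,0,0, 1,0,17.2,0,0,0,0, 1,0,17.2,0,0,0,0, 1,0,17.2,0,0,0,0]'
python3 - <<'E'
from h import *
from bench import r
import cv2
go(.492,-.256,.027,0)
d=r.camera("wrist");cv2.imwrite("pics/w1.png",d["img"][:,:,::-1])
d=r.camera("top");cv2.imwrite("pics/t1.png",cv2.resize(d["img"][165:300,310:495,::-1],None,fx=4.3,fy=4.3,interpolation=cv2.INTER_CUBIC))
E
```

```text
clock: 1.85
ee_pos: [0.4918, -0.2909, 0.0292]
orientation: [-1.571, 0.0, -0.002]
contact_force: [0.2, 0.1, 0.3]
grip_width: 0.0003
t 1.85 pos [ 0.4918 -0.2909  0.0292] ori [-1.5709e+00  2.0000e-04 -2.2000e-03] F [0.2 0.1 0.3] w 0.0003
shift cm [0.01 0.22 3.49] turn deg [ 0.01 -0.13 -0.01]
```

View pics/w1.png

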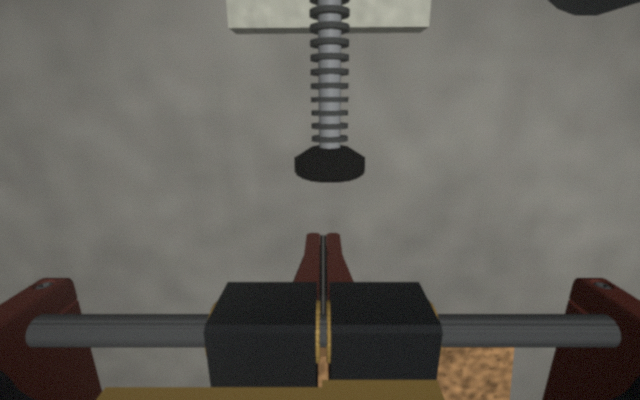

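View pics/t1.png

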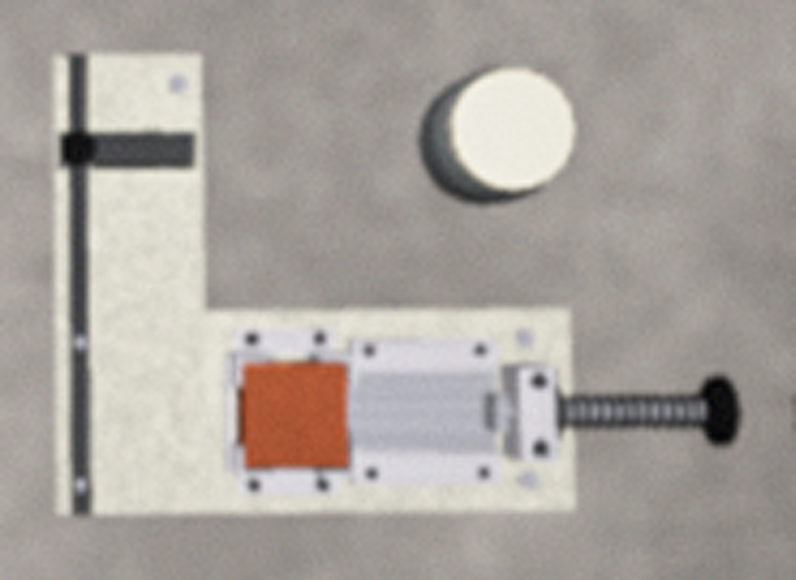

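The wrist view shows the knob centred at column 330 against the fingertips at 323, so I'll shift 3 mm in +x while closing to contact.

```bash
python3 -m pendant '[1,0.3,0.2,1,0,0,0, 1,0.3,0.2,2,0,0,0, 1,0.3,0.2,2.8,0,0,0, 1,0.3,0.2,3.4,0,0,0, 1,0.3,0.2,3.8,0,0,0, 1,0.3,0.2,4.2,0,0,0,1,0.3,0.2,4.6,0,0,0]'
python3 - <<'E'
from h import *
from bench import r
import cv2
go(.495,-.184,.027,0)
d=r.camera("wrist");cv2.imwrite("pics/w2.png",d["img"][:,:,::-1])
E
```

```text
clock: 2.65
ee_pos: [0.4957, -0.2451, 0.0271]
orientation: [-1.574, -0.001, 0.0]
contact_force: [0.6, -6.5, -1.3]
grip_width: 0.0002
t 2.65 pos [ 0.4957 -0.2451  0.0271] ori [-1.5743e+00 -1.0000e-03  2.0000e-04] F [ 0.6 -6.5 -1.3] w 0.0002
shift cm [-0.07 -0.01  6.11] turn deg [0.2  0.01 0.06]
```

View pics/w2.png

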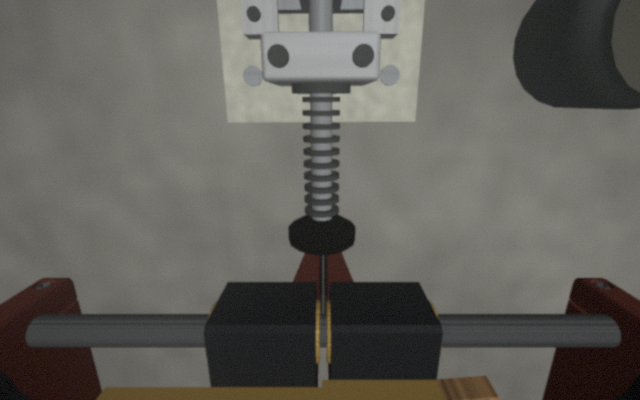

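Contact made, with the knob centred on the fingers at (322,232) and 6.5 N. Pressing now.

```bash
python3 -m pendant '[1,0,0,0.7,0,0,0, 1,0,0,1.4,0,0,0, 1,0,0,2.1,0,0,0, 1,0,0,2.8,0,0,0, 1,0,0,3.5,0,0,0, 1,0,0,4.2,0,0,0, 1,0,0,4.8,0,0,0, 1,0,0,5.4,0,0,0, 1,0,0,5.8,0,0,0, 1,0,0,6.0,0,0,0]'
```

```text
clock: 3.7
ee_pos: [0.4954, -0.1859, 0.0271]
orientation: [-1.576, -0.001, -0.0]
contact_force: [-0.5, -10.1, -1.8]
grip_width: 0.0004
```

```bash
python3 -m pendant '[1,0,0,0.2,0,0,0, 1,0,0,0.4,0,0,0, 1,0,0,0.6,0,0,0,1,0,0,0.8,0,0,0,1,0,0,0.8,0,0,0]'
```

```text
clock: 4.2
ee_pos: [0.4954, -0.1841, 0.0273]
orientation: [-1.587, -0.002, -0.003]
contact_force: [1.1, -28.9, -5.3]
grip_width: 0.0004
```

Force jumped to 29 N within 2 mm, so this is the hard stop. I'll check the view and back off.

Run:
```python
from bench import r
import cv2
d=r.camera("top");cv2.imwrite("pics/t3.png",cv2.resize(d["img"][165:300,310:495,::-1],None,fx=4.3,fy=4.3,interpolation=cv2.INTER_CUBIC))
```

```text
(no output)
```

View pics/t3.png

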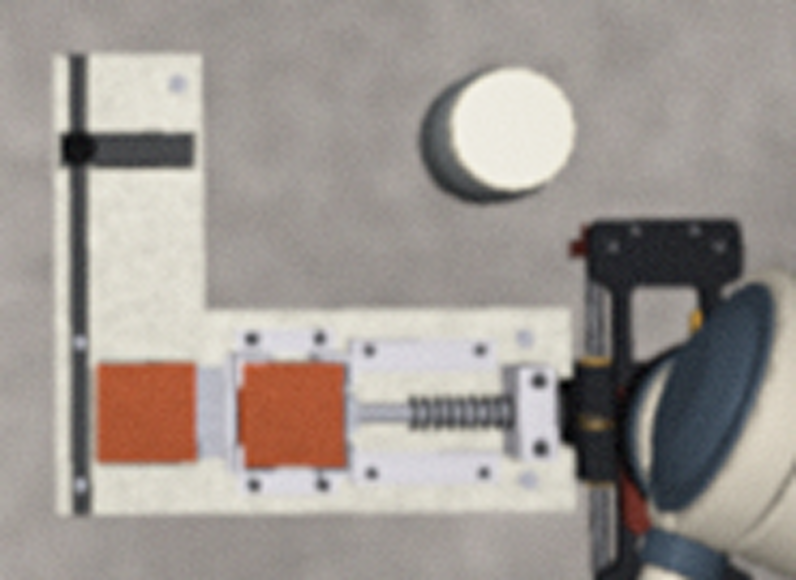

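```bash
python3 -m pendant '[1,0,0,-0.8,0,0,0, 1,0,0,-1.8,0,0,0, 1,0,0,-2.8,0,0,0,1,0,0,-3.8,0,0,0,1,0,0,-4.8,0,0,0,1,0,0,-5.8,0,0,0,1,0,0,-6.8,0,0,0,1,0,0,-7.8,0,0,0,1,0,0,-8.8,0,0,0,1,0,0,-10.2,0,0,0]'
python3 - <<'E'
from bench import r
import cv2,pickle
d=r.camera("top");cv2.imwrite("pics/t4.png",cv2.resize(d["img"][165:300,310:495,::-1],None,fx=4.3,fy=4.3,interpolation=cv2.INTER_CUBIC))
pickle.dump(d,open("/tmp/top4.pkl","wb"))
E
```

```text
clock: 5.25
ee_pos: [0.4953, -0.2778, 0.0261]
orientation: [-1.569, 0.001, 0.001]
contact_force: [0.7, 0.1, -0.9]
grip_width: 0.0007
```

View pics/t4.png

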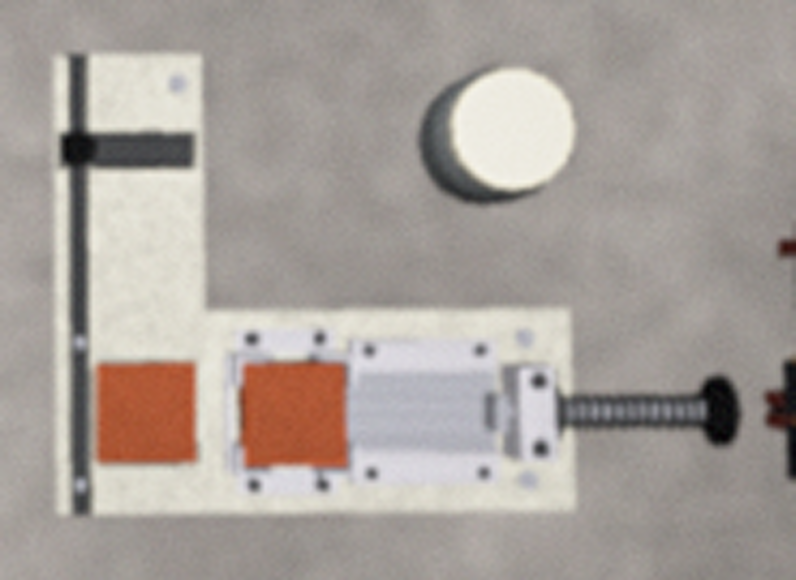

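The tile (red square centred at crop (146,412)) is out and clear of the gate. The plunger is back at rest, knob at (721,411). Rising now.

```bash
python3 -m pendant '[1,0,-4,-1,0,0,0, 1,0,-8,-1,0,0,0, 1,0,-12,-1,0,0,0, 1,0,-15,-1,0,0,0,1,0,-15,-1,0,0,0]'
python3 - <<'E'
from h import *
d=pickle.load(open("/tmp/top4.pkl","rb"))
c=lambda u,v:(310+(u+.5)/4.3-.5,165+(v+.5)/4.3-.5)
for n,p,z in [("ctr",(146,412),.025),("-x edge",(146,463),.025),("+y",(97,412),.025),("-y",(196,412),.025),("rail inner",(89,412),.023),("stop face",(140,167),.031),("stop -y end",(194,150),.031),("stop +x",(140,133),.031)]: print(n,ray(d,*c(*p),z).round(4))
go(.42,.037,.18,-np.pi/2)
E
```

```text
clock: 5.8
ee_pos: [0.4971, -0.2889, 0.1825]
orientation: [-1.575, -0.007, 0.001]
contact_force: [-0.4, 0.0, 0.3]
grip_width: 0.0003
ctr [0.4924 0.0374 0.025 ]
-x edge [0.4674 0.0376 0.025 ]
+y [0.4925 0.0616 0.025 ]
-y [0.4923 0.0127 0.025 ]
rail inner [0.4924 0.0656 0.023 ]
stop face [0.6135 0.0397 0.031 ]
stop -y end [0.6219 0.0127 0.031 ]
stop +x [0.6305 0.0395 0.031 ]
t 5.8 pos [ 0.4971 -0.2889  0.1825] ori [-1.5752e+00 -7.5000e-03  8.0000e-04] F [-0.4  0.   0.3] w 0.0003
shift cm [-7.69  0.05 32.6 ] turn deg [-0.14 90.04  0.53]
```

```bash
python3 -m pendant '[0.77,-7.7,0,32.6,0,90,0, 0.77,-7.7,0,32.6,0,90,0, 0.77,-7.7,0,32.6,0,90,0, 0.77,-7.7,0,32.6,0,90,0, 0.77,-7.7,0,32.6,0,90,0, 0.77,-7.7,0,32.6,0,90,0, 0.77,-7.7,0,32.6,0,90,0, 0.77,-7.7,0,32.6,0,90,0, 0.77,-7.7,0,32.6,0,90,0, 0.77,-7.7,0,32.6,0,90,0]'; python3 -c "
from h import *
go(.42,.036,.05,-np.pi/2)"
```

```text
clock: 6.8
ee_pos: [0.4176, 0.039, 0.1751]
orientation: [-1.573, 0.001, -1.42]
contact_force: [0.3, -0.1, 0.8]
grip_width: 0.0203
t 6.8 pos [0.4176 0.039  0.1751] ori [-1.5730e+00  6.0000e-04 -1.4198e+00] F [ 0.3 -0.1  0.8] w 0.0203
shift cm [ 0.34 12.51  0.22] turn deg [ 0.13  8.65 -0.03]
```

```bash
python3 -m pendant '[0.77,0,0,0,0,0,0,0.77,0,0,0,0,0,0]'; python3 -c "
from h import *
go(.42,.036,.05,-np.pi/2)"
```

```text
clock: 7.0
ee_pos: [0.418, 0.0381, 0.1756]
orientation: [-1.572, 0.0, -1.411]
contact_force: [-0.1, -0.7, 0.5]
grip_width: 0.0201
t 7.0 pos [0.418  0.0381 0.1756] ori [-1.5725e+00  4.0000e-04 -1.4115e+00] F [-0.1 -0.7  0.5] w 0.0201
shift cm [ 0.25 12.56  0.19] turn deg [ 0.1   9.13 -0.02]
```

```bash
python3 -m pendant '[0.77,0.2,4,0.2,0,8,0,0.77,0.2,8,0.2,0,9.1,0,0.77,0.2,11,0.2,0,9.1,0,0.77,0.2,12.5,0.2,0,9.1,0,0.77,0.2,12.5,0.2,0,9.1,0]'
python3 - <<'E'
from h import *
from bench import r
import cv2
go(.42,.036,.0185,-np.pi/2)
d=r.camera("wrist");cv2.imwrite("pics/w5.png",d["img"][:,:,::-1])
E
```

```text
clock: 7.5
ee_pos: [0.4191, 0.0363, 0.0493]
orientation: [-1.575, 0.0, -1.573]
contact_force: [0.0, 0.6, 0.0]
grip_width: 0.0202
t 7.5 pos [0.4191 0.0363 0.0493] ori [-1.5754e+00  1.0000e-04 -1.5728e+00] F [0.  0.6 0. ] w 0.0202
shift cm [0.03 3.08 0.11] turn deg [ 0.27 -0.11 -0.  ]
```

View pics/w5.png

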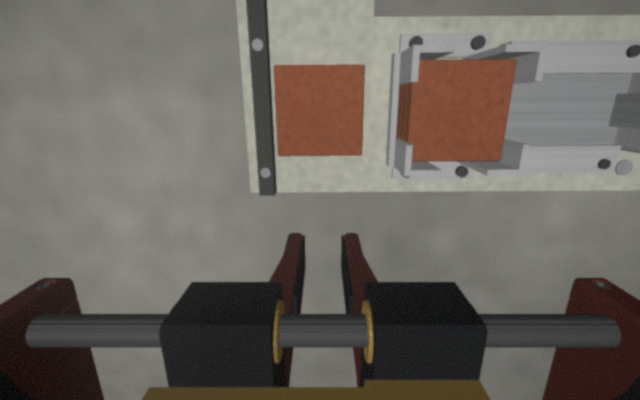

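The wrist view has the tile centred at (320,110), in line with the two fingers (centre at column 322). Lowering off the board edge to 19 mm, then going forward.

```bash
python3 -m pendant '[0.77,0,1.5,0,0,0,0,0.77,0,2.8,0,0,0,0,0.77,0,3.0,0,0.2,0,0,0.77,0,3.0,0,0.2,0,0,0.77,0,3,1,0.2,0,0,0.77,0,3,2,0.2,0,0,0.77,0,3,3,0.2,0,0,0.77,0,3,3.3,0.2,0,0]'
python3 - <<'E'
from h import *
from bench import r
import cv2
go(.457,.037,.0195,-np.pi/2)
d=r.camera("wrist");cv2.imwrite("pics/w6.png",d["img"][:,:,::-1])
E
```

```text
clock: 8.35
ee_pos: [0.4546, 0.0363, 0.0223]
orientation: [-1.566, 0.0, -1.574]
contact_force: [0.6, 0.0, -0.3]
grip_width: 0.0199
t 8.35 pos [0.4546 0.0363 0.0223] ori [-1.5661  0.     -1.5743] F [ 0.6  0.  -0.3] w 0.0199
shift cm [-0.07  0.29  0.24] turn deg [-0.27 -0.2   0.  ]
```

View pics/w6.png

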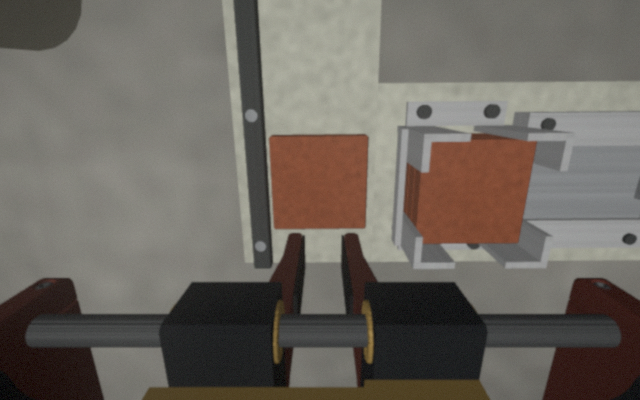

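Fingers (row 233) are just behind the tile's edge (row 228). TCP is 22 mm up, so I'll drop 3 mm and start the push with a slight drift to the rail.

```bash
python3 -m pendant '[0.77,0,0.15,-0.1,0,0,0,0.77,0,0.3,-0.1,0,0,0,0.77,0,0.3,-0.1,0,0,0]'; python3 -m pendant '[0.77,0,0,0.3,0,0,0,0.77,0,0,0.6,0,0,0,0.77,0,0,1,0,0,0,0.77,0,0,1.4,0,0,0,0.77,0,0,1.8,0,0,0,0.77,0,0,1.8,0,0,0]'
```

```text
clock: 8.7
ee_pos: [0.4521, 0.0364, 0.0183]
orientation: [-1.568, 0.0, -1.574]
contact_force: [-0.4, 0.1, -0.6]
grip_width: 0.0203
clock: 9.3
ee_pos: [0.4711, 0.0363, 0.0187]
orientation: [-1.567, -0.0, -1.574]
contact_force: [0.4, 0.3, 0.0]
grip_width: 0.0203
```

Run:
```python
from h import *
from bench import r
import cv2
d=r.camera("wrist");cv2.imwrite("pics/w7.png",d["img"][:,:,::-1])
```

```text
(no output)
```

View pics/w7.png

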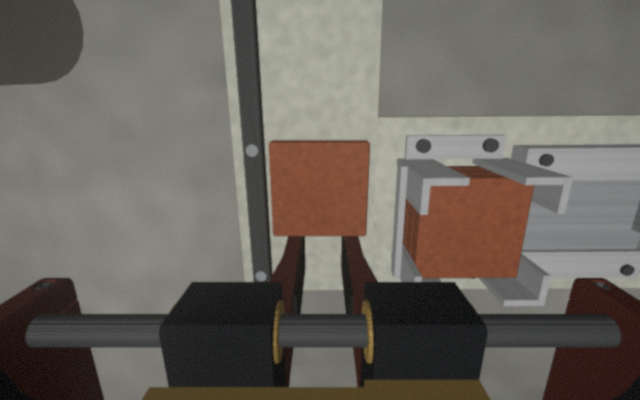

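Tile is being pushed squarely on both fingers (edge at row 236). Continuing along the rail with a 3 mm drift toward it.

```bash
python3 -m pendant '[0.77,0,0,0.4,0,0,0,0.77,0,0,1.0,0,0,0,0.77,0,0,1.7,0,0,0,0.77,-0.1,0,2.4,0,0,0,0.77,-0.2,0,3.1,0,0,0,0.77,-0.3,0,3.8,0,0,0,0.77,-0.3,0,4.4,0,0,0,0.77,-0.3,0,5,0,0,0,0.77,-0.3,0,5.5,0,0,0,0.77,-0.3,0,6,0,0,0]';python3 -m pendant '[0.77,0,0,0.4,0,0,0,0.77,0,0,0.8,0,0,0,0.77,0,0,1.1,0,0,0,0.77,0,0,1.3,0,0,0]'
python3 - <<'E'
from h import *
from bench import r
import cv2
d=r.camera("wrist");cv2.imwrite("pics/w8.png",d["img"][:,:,::-1])
E
```

```text
clock: 10.35
ee_pos: [0.531, 0.039, 0.0188]
orientation: [-1.567, 0.0, -1.574]
contact_force: [-0.5, 0.1, 0.3]
grip_width: 0.02
clock: 10.75
ee_pos: [0.5438, 0.039, 0.019]
orientation: [-1.567, 0.0, -1.574]
contact_force: [-0.1, -0.2, 0.4]
grip_width: 0.02
```

View pics/w8.png

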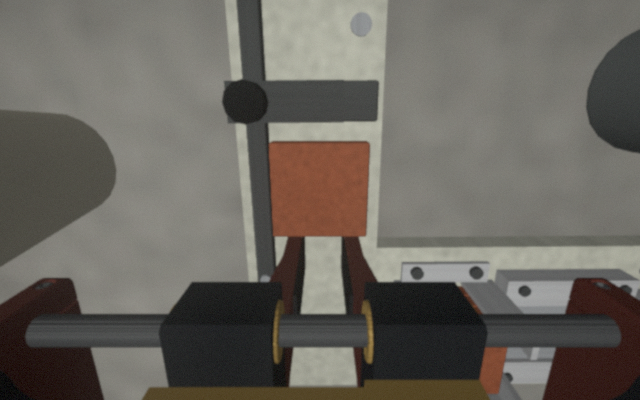

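About 10 mm remains (rows 122 to 141), and the tile is near the rail. Closing slowly and watching the force.

```bash
python3 -m pendant '[0.77,0,0,0.2,0,0,0,0.77,0,0,0.4,0,0,0,0.77,0,0,0.6,0,0,0,0.77,0,0,0.7,0,0,0,0.77,0,0,0.8,0,0,0]';python3 -m pendant '[0.77,0,0,0.1,0,0,0,0.77,0,0,0.2,0,0,0,0.77,0,0,0.3,0,0,0,0.77,0,0,0.4,0,0,0,0.77,0,0,0.4,0,0,0]'
python3 - <<'E'
from h import *
from bench import r
import cv2
d=r.camera("wrist");cv2.imwrite("pics/w9.png",cv2.resize(d["img"][60:290,200:420,::-1],None,fx=2.6,fy=2.6,interpolation=cv2.INTER_CUBIC))
E
```

```text
clock: 11.3
ee_pos: [0.5517, 0.039, 0.019]
orientation: [-1.567, 0.0, -1.574]
contact_force: [-0.8, 0.4, -0.5]
grip_width: 0.0202
clock: 11.8
ee_pos: [0.5541, 0.0389, 0.019]
orientation: [-1.571, -0.0, -1.574]
contact_force: [-8.1, -0.6, 5.5]
grip_width: 0.0201
```

View pics/w9.png

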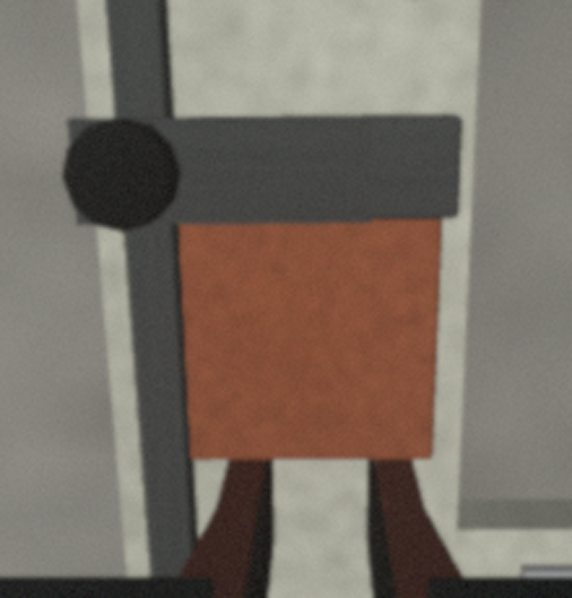

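8 N against the stop. The tile lies flush on the stop and within ~1 mm of the rail. Backing straight off, then up.

```bash
python3 -m pendant '[0.77,0,0,-0.2,0,0,0,0.77,0,0,-0.5,0,0,0,0.77,0,0,-1,0,0,0,0.77,0,0,-2,0,0,0,0.77,0,0,-3.5,0,0,0,0.77,0,0,-5,0,0,0,0.77,0,-3,-6,0,0,0,0.77,0,-7,-7,0,0,0,0.77,0,-11,-8,0,0,0,0.77,0,-14,-8,0,0,0]'
python3 - <<'E'
from h import *
from bench import r
import cv2
d=r.camera("wrist");cv2.imwrite("pics/w10.png",d["img"][:,:,::-1])
d=r.camera("top");cv2.imwrite("pics/t10.png",cv2.resize(d["img"][125:300,310:495,::-1],None,fx=3.4,fy=3.4,interpolation=cv2.INTER_CUBIC))
E
```

```text
clock: 12.85
ee_pos: [0.4742, 0.0393, 0.1617]
orientation: [-1.564, 0.0, -1.574]
contact_force: [1.1, -0.5, 0.8]
grip_width: 0.0204
```

View pics/w10.png

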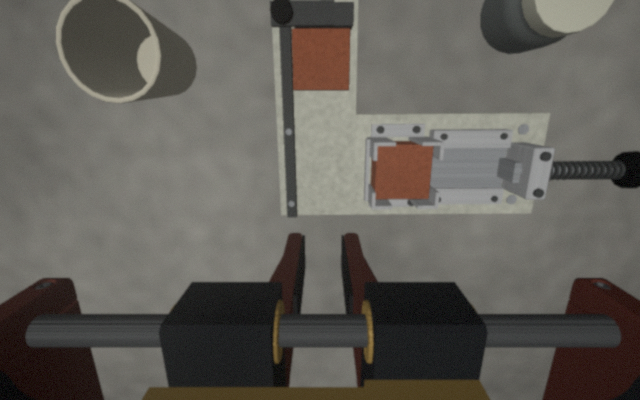

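View pics/t10.png

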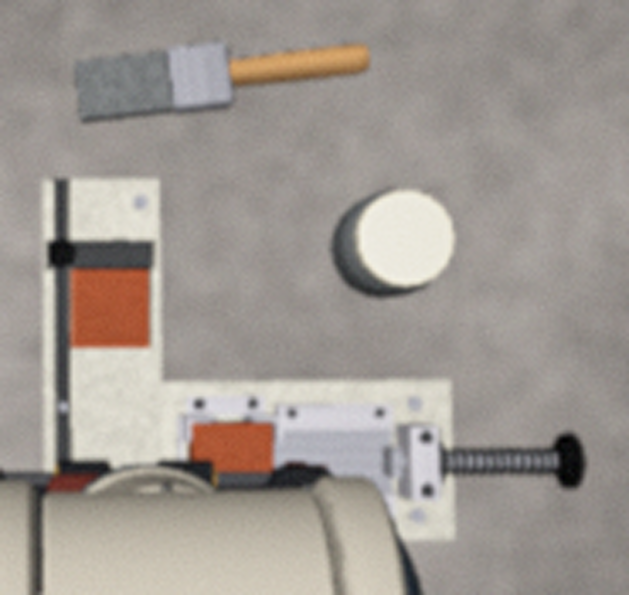

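Both views show the tile flush against the stop (crop (111,308)) and beside the rail, with no visible gap. The plunger is at rest, the jar and brush are undisturbed, and the arm is clear. I'll let it settle and hand in.

```bash
python3 -m pendant '[0.77,0,-2,0,0,0,0,0.77,0,-2,0,0,0,0,0.77,0,-2,0,0,0,0]'; python3 -c "
from bench import r
print(r.sign_off())"
```

```text
clock: 13.25
ee_pos: [0.4747, 0.0393, 0.1777]
orientation: [-1.568, 0.0, -1.574]
contact_force: [-0.1, -0.1, 0.4]
grip_width: 0.0201
the job is handed in; nothing more can be done
None
```

I pressed the plunger once to its hard stop with the shut fingers, and the force rose to 29 N there. I then let it spring back and pushed the fed tile along the rail with two fingers until it met the stop at about 8 N. The job was handed in at 13.3 s.

**Last checks:** The final top and wrist pictures show:
- the tile flat, with no visible gap at the stop and within about 1 mm of the rail
- the plunger back at rest and the remaining stack in the magazine
- the jar and brush in place
- the beaker standing; only the final wrist view shows it, and I did not measure its position again
- the arm clear, with contact force near zero

**Disagreement:** The top-camera fit and the scene camera put the knob several millimetres apart. I found the knob by touch and corrected the aim by 3 mm from the wrist view.

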